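# Pin a lamp's swing arm into its wall bracket

### The arm

A 6-joint arm with a two-finger parallel gripper is mounted at the origin on the work surface. World frame = base frame: x ahead of the robot, y to its left, z up, the work surface at z = 0. Lengths are in m, angles in rad, forces in N, time in s.
With the tool pointing down it reaches from about 0.3 to 0.775 m from the base axis. Payload 14.6 kg.
Tool frame: the origin (TCP) lies on the mounting face of the last link; the fingertips stand 199 mm ahead of it and the grasp point (between the pads) lies 180 mm ahead of it; z points along the fingers, y is the direction in which the jaws open and shut (so a half turn about z gives the same grasp; the last joint's range is limited). The gripper opens to 94 mm and grips with 3 to 60 N. Pads are 16 mm wide; open, the fingers measure 119 mm over their backs; the gripper's body (75 mm by 177 mm) begins 78 mm behind the grasp point.
Start: joints at [-1.322, 0.3, 1.521, -0, 1.321, -0.067], TCP at [0.171, -0.523, 0.405] pointing down, gripper open.
Joint ranges: [-3.03, 3.03], [-0.79, 2.21], [0.23, 2.52], [-1.04, 4.18], [0, 3.07], [-2.55, 2.55]. Speed limits (rad/s): [2.22, 2.22, 2.57, 3.14, 3.14, 3.14].

### API

Orientations are given as [roll, pitch, yaw] about the fixed x, y, z axes, in that order (R = Rz(yaw) Ry(pitch) Rx(roll)).
In Python, from station import sensors, vision, job gives the robot as it stands. The module is installed in compiled form; this text tells all that it offers.
- The arm moves only by the tool arm_command, never from a script. Its argument "plan" is one flat list of numbers, 5 for each row, row after row: the closure, from -1 (fully open) to 1 (shut), so that 0 is half open, then the shift along the world's x, y, z scaled (see below), then the turn about the world's z scaled (see below). A call has 1 to 20 rows; each row is the pose to reach, as a shift and turn from the pose commanded when the call began; what a row does not reach only later rows make up. The controller multiplies each number of a shift by 400 mm and each number of a turn by 120 degrees. A row lasts 1/10 s, in which the tool goes at most 50 mm and 8.59 degrees, less where a joint would pass 70% of its speed; a pose out of reach is approached as far as the arm can. A call with a number of a shift or a turn outside -1 to 1 is refused whole. A call with a gripper value outside its range is refused whole. The fingers move at their own pace and stop on an object; "newtons" is the grip in N (left out, the last holds). Time passes only in rows, so rows that repeat a pose let the fingers close. It gives the time, the measured TCP pose, the force and the opening at its end, in the units of the state.
- sensors.get_obs(): the state, without advancing time (a new reading comes with each control period).
- vision.camera(name): name is "scene" or "top" or "wrist"; returns the picture (420x560x3 uint8, blue, green, red); there is no depth.
- vision.camera_params(name): a dict with "intrinsics" (3x3 intrinsics, pixels), "rvec" (rotation vector, rad) and "tvec" (3), from world to camera coordinates, as OpenCV has them. Camera axes: x right, y down, z forward; pixel columns grow to the right and rows downward; lengths in m; the calibration is good to about 2 mm. The wrist camera is an equidistant fisheye: a pixel r from the principal point sees the ray r / f radians off the axis. A picture is of the moment at which its call begins: read the wrist's pose just before it. camera_params takes no time and is no camera call; for the wrist camera it gives the pose at the moment of the call.
- job.hand_in(): hands the job in, once; it reports no verdict.
Trained networks look in the newest picture that a camera, given by its name, has taken for a name from the list of things; names that differ only in an ending like _2 or _b are one class to them, and where a whole thing is asked for, a point or a joint stands for the part that bears it (a point fixed in the world has none). Each returns a list of dicts, best first, with "confidence" (0 to 1); they miss things now and then, are a little off and sometimes report something else, mostly with a low value. They report only what shows in the picture. A call takes as long as a camera call.
- vision.search_frame(name, camera): "at" ([row, column] in pixels, amid what is visible of it).
- vision.silhouettes(name, camera): "mask" (420x560 bool, what is visible of it) and "at" ([row, column] in pixels, amid what is visible of it).
- vision.pinpoint(name, camera): "at" ([row, column] in pixels: a listed point, or the origin of a listed thing).
The state is a dict: "time_s": time; "qpos": joint angles; "joint_vel": joint speeds; "tau": joint torques, N m; "ee_pos": TCP position; "eef_rot": TCP orientation; "force": force on the tool from outside, world axes, zero at the start; "moment": the same for the moment, N m; "grip_width": finger opening in m.
Only numpy, scipy, OpenCV 4.12 (cv2) and the standard library are available. Lean on these libraries where they do the work, as an engineer would, in place of code of your own. Each camera call takes 0.05 s, during which the arm holds its last target.

### The job

Join the lamp's swing arm to its wall bracket: slide the arm along its rests until its eye sits fully home in the bracket's fork, then take the longest of the pins from the wooden block and push it down through the fork and the eye until its head is seated on the top ear. Leave the shorter pins in the block and do not disturb the other things on the bench.

Things in the scene. Friction and masses are not known exactly. Their poses are not given: they have to be found in the camera images.
- stand: Fixed assembly stand: plywood board 120 x 440 x 15 mm. Origin: centre of its underside; z up. At its -y end a steel wall bracket is bolted upright: plate 110 mm wide, top 135 mm above the bench, with a fork towards +y, its bore at y = -130 mm, 45 mm in front of the plate. Two black U rests (y = -20 and 90 mm) carry the arm level along y, about 1 mm play each side.
- fork_top (a point): Centre of the fork's vertical 14.5 mm bore at the top ear's upper face, 92 mm above the bench; axes as stand's. Two ears, 12 mm thick, 44 mm wide: 80 to 92 mm and 44 to 56 mm above the bench, slot between them open to +y. A spring ball in the lower ear rubs on the pin: let go there, the pin stays 6 to 20 mm proud; a push of 5 to 10 N on its head sends it home.
- eye_mid (a point): Centre of the eye at one end of the loose swing arm, on its vertical 14.5 mm bore, 68 mm above the bench. Eye 20 mm high, round nose of 18 mm radius. Arm's +y runs from eye to flange, along the stand's y. The eye starts 45 to 65 mm short of the fork's bore; slid along -y (2 to 5 N) it enters the slot, and with its nose against the slot's bottom the bores agree within about 3 mm.
- flange_face (a point): Centre of the outer (+y) face of the flange at the arm's other end, 280 mm from eye_mid along +y, same height (68 mm). Upright aluminium disc 56 mm across, 8 mm thick; clear space beyond it, so the arm can be pushed home here along -y. The rest of the arm is a 25 mm square steel tube, top 80.5 mm above the bench. Arm 0.55 kg.
- hinge_pin: The arm's hinge pin: the longest of three steel pins standing head up in the block. Shank 12 mm across, 62 mm long under the head, its lowest 10 mm tapering to 6 mm; head a disc 24 mm across, 12 mm high. Origin: centre of the shank's lower end; z up the pin, head from z = 62 to 74 mm. In the block its lower end is 9 mm and its head's top 83 mm above the bench. 0.1 kg.
- hinge_pin_shoulder (a point): On hinge_pin's axis at the underside of its head (z = 62 mm of the pin): lies at fork_top when the pin is home.
- pin_block: Fixed wooden block, 190 x 60 x 45 mm, that holds the pins. Origin: centre of its underside; three holes, 13.5 mm wide and 36 mm deep, in a row at x = -60, 0, 60 mm. Which pin stands in which hole varies.
- pin_b: Spare pin, same but with a shank of 48 mm (head top 69 mm above the bench): not for this joint. Stays in the block. Origin: lower end of the shank.
- pin_c: Spare pin, same but with a shank of 38 mm (head top 59 mm above the bench): not for this joint. Stays in the block. Origin: lower end of the shank.
- jar_a: Frosted lamp globe standing mouth down, 92 mm across, 152 mm high. Origin: centre of its underside. Bystander.
- jar_b: Another globe like jar_a. Bystander.
- guard_a: Cast wire guard (cage) for a lamp, 116 mm across, 176 mm high. Origin: centre of its underside. Bystander.
- guard_b: Another guard like guard_a. Bystander.
- gasket: Flat black rubber ring 100 mm across, 8 mm thick, lying flat. Origin: centre of its underside. Bystander.
- lamp_housing: Round cast lamp housing, 120 mm across, 92 mm high. Origin: centre of its underside. Bystander.
- screwdriver: Screwdriver lying on the bench. Bystander.
- split_pin_tray: Grey tray of split pins, 90 x 130 x 28 mm. Origin: centre of its underside. Bystander.

How it is judged:
By the outcome, as a careful person would: the job done as asked, in the order asked, and still so for the second after the job is handed in, with the robot touching nothing.
It also fails if it takes over 64 s, if anything falls off the work surface, if the arm or the gripper's body presses on something with over 40 N, if the wrist force passes 120 N, or if a joint passes its speed limit or range.

## Working session

There is one attempt and no reset: what is moved stays moved. The work goes in short steps, Python scripts to look and compute and a tool call to move; the robot and the scene stay as the last step left them, time stands still between calls to the robot, and variables do not carry over. Pictures are saved under pics/ and viewed, and the job is handed in when it is done.

Besides the shell and the picture viewer there is one more tool, called after "Emit:" as name(argument=value, ...) on one line, values as JSON. arm_command: Moves the arm, as the interface text tells. Its arguments: {"type":"object","properties":{"plan":{"type":"array"},"newtons":{"type":"number"}},"required":["plan"]}

```bash
mkdir -p pics; python3 - <<'E'
from station import sensors, vision
import cv2
o=sensors.get_obs()
print({k:o[k] for k in ['time_s','ee_pos','eef_rot','force','grip_width']})
for n in ['scene','top','wrist']:
    cv2.imwrite(f'pics/{n}0.png',vision.camera(n)); print(n,vision.camera_params(n))
E
```

```text
{'time_s': 0.0, 'ee_pos': array([ 0.17080987, -0.5227753 ,  0.40410164]), 'eef_rot': array([-3.14052735e+00, -4.19109880e-05,  3.15797313e-01]), 'force': array([ 0.00070009, -0.13580978,  0.01302107]), 'grip_width': 0.09413908413269519}
scene {'intrinsics': array([[413.00523596,   0.        , 277.93853744],
       [  0.        , 413.00523596, 213.34385494],
       [  0.        ,   0.        ,   1.        ]]), 'rvec': array([ 0.92739708,  2.34019798, -1.18532016]), 'tvec': array([ 0.37273285, -0.12933001,  1.78188194])}
top {'intrinsics': array([[425.14424588,   0.        , 281.69497284],
       [  0.        , 425.14424588, 202.92793447],
       [  0.        ,   0.        ,   1.        ]]), 'rvec': array([ 2.15577418, -2.14315762,  0.17188426]), 'tvec': array([-0.00736312,  0.53708042,  1.22388563])}
wrist {'intrinsics': array([[325.1922621 ,   0.        , 273.85778743],
       [  0.        , 325.1922621 , 210.05310871],
       [  0.        ,   0.        ,   1.        ]]), 'rvec': array([-2.3829723 ,  1.73019105,  0.20522039]), 'tvec': array([-0.54933205, -0.02260098,  0.39121128])}
```

View pics/scene0.png

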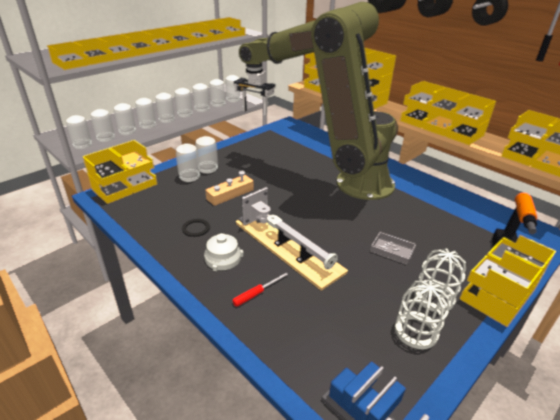

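View pics/top0.png

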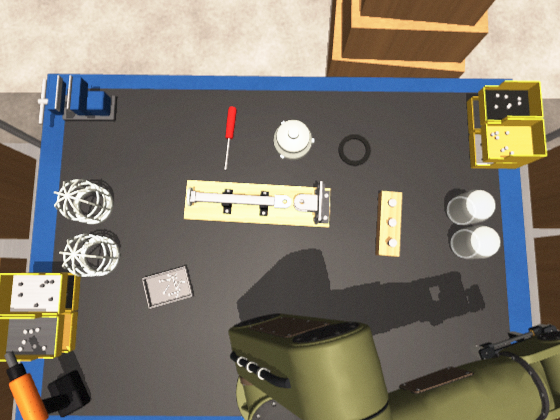

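View pics/wrist0.png

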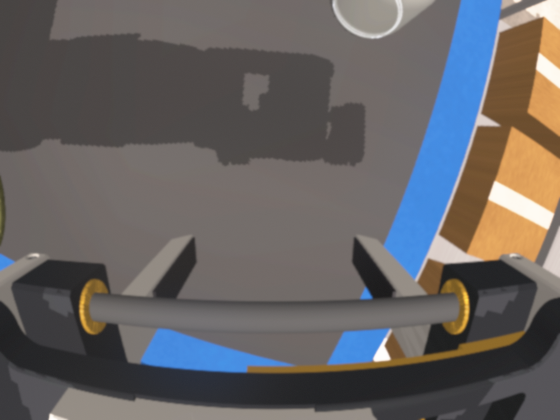

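The top view has the stand at (row 205, col 257) with the flange at the left and the fork at the right. The block is at (225, 390) with pins at rows 203, 222 and 243, and the jars are at the far right. I'll measure these next.

```bash
cat > h.py <<'E'
from station import sensors, vision
import cv2, numpy as np
from scipy.optimize import least_squares
def P(c):
    p=vision.camera_params(c); return p['intrinsics'],cv2.Rodrigues(np.array(p['rvec'],float))[0],np.array(p['tvec'],float).reshape(3)
def ray(c,at,par=None):
    K,R,t=par or P(c); r,cc=at
    v=np.array([(cc-K[0,2])/K[0,0],(r-K[1,2])/K[1,1]])
    if c=='wrist':
        th=np.hypot(*v); d=np.array([*(v/max(th,1e-9)*np.sin(th)),np.cos(th)])
    else: d=np.array([*v,1.]); d/=np.linalg.norm(d)
    return -R.T@t, R.T@d
def onz(c,at,z,par=None):
    o,d=ray(c,at,par); return o+d*(z-o[2])/d[2]
def proj(c,X,par=None):
    K,R,t=par or P(c); q=R@np.array(X)+t
    if c=='wrist':
        rr=np.hypot(q[0],q[1]); th=np.arctan2(rr,q[2]); u=q[:2]/rr*th
    else: u=q[:2]/q[2]
    return np.array([u[1]*K[1,1]+K[1,2],u[0]*K[0,0]+K[0,2]])
E
python3 - <<'E'
from h import *
Z=dict(stand=0,fork_top=.092,eye_mid=.068,flange_face=.068,hinge_pin=.009,hinge_pin_shoulder=.071,pin_block=0,pin_b=.009,jar_a=0,lamp_housing=0,gasket=0)
vision.camera('top');vision.camera('scene')
np.set_printoptions(precision=4,suppress=True)
for n,z in Z.items():
  for c in ['top','scene']:
    for d in vision.pinpoint(n,c)[:3]:
      print(n,c,round(d['confidence'],2),np.round(d['at'],1),onz(c,d['at'],z))
print(sensors.get_obs()['time_s'])
E
```

```text
stand top 0.92 [201.3 257. ] [0.5476 0.0711 0.    ]
stand scene 0.58 [247.5 288.4] [0.5424 0.0788 0.    ]
fork_top top 0.63 [200.  302.4] [ 0.5382 -0.0627  0.092 ]
fork_top scene 0.6 [207.7 262.6] [ 0.5358 -0.0613  0.092 ]
eye_mid top 0.7 [197.4 282.6] [ 0.5492 -0.0065  0.068 ]
eye_mid scene 0.76 [216.4 270.1] [ 0.5291 -0.0293  0.068 ]
flange_face top 0.93 [196.6 189.1] [0.5497 0.2652 0.068 ]
flange_face top 0.32 [255.6 101.9] [0.3783 0.5059 0.068 ]
flange_face scene 0.87 [258.8 329.8] [0.5436 0.2584 0.068 ]
flange_face scene 0.26 [179.6 188.3] [ 0.6015 -0.4302  0.068 ]
hinge_pin top 0.46 [245.5 389.4] [ 0.4144 -0.3294  0.009 ]
hinge_pin top 0.29 [251.3 103.9] [0.3924 0.5248 0.009 ]
hinge_pin top 0.21 [207.5 390.2] [ 0.5299 -0.3356  0.009 ]
hinge_pin scene 0.55 [188.  238.6] [ 0.4347 -0.3216  0.009 ]
hinge_pin_shoulder top 0.61 [247.3 390. ] [ 0.4061 -0.3146  0.071 ]
hinge_pin_shoulder scene 0.53 [175.  235.9] [ 0.4409 -0.3279  0.071 ]
pin_block top 0.71 [226.6 386.3] [ 0.4722 -0.3242 -0.    ]
pin_block scene 0.66 [192.6 231.6] [ 0.4698 -0.3247  0.    ]
pin_b top 0.52 [224.1 387.5] [ 0.479  -0.3258  0.009 ]
pin_b top 0.38 [206.9 387. ] [ 0.5317 -0.3259  0.009 ]
pin_b scene 0.57 [196.  216.6] [ 0.5386 -0.3341  0.009 ]
pin_b scene 0.35 [192.3 229. ] [ 0.4846 -0.3224  0.009 ]
jar_a top 0.87 [246.  462.8] [ 0.4145 -0.5554  0.    ]
jar_a top 0.81 [211.2 457.9] [ 0.521  -0.5464  0.    ]
jar_a scene 0.74 [177.6 188.1] [ 0.5347 -0.5438  0.    ]
jar_a scene 0.64 [167.4 206.9] [ 0.4216 -0.5626  0.    ]
lamp_housing scene 0.62 [259.5 223.8] [ 0.7441 -0.0229  0.    ]
gasket top 0.64 [151.5 353.6] [ 0.7074 -0.2289  0.    ]
gasket scene 0.65 [227.  199.1] [ 0.7023 -0.2232 -0.    ]
gasket scene 0.21 [297.2 431.1] [0.3863 0.535  0.    ]
1.35
```

```bash
python3 - <<'E'
import cv2
t=cv2.imread('pics/top0.png'); cv2.imwrite('pics/topz.png',cv2.resize(t[165:270,170:420],None,fx=3.2,fy=3.2,interpolation=cv2.INTER_CUBIC))
t=cv2.imread('pics/scene0.png'); cv2.imwrite('pics/scz.png',cv2.resize(t[160:290,190:350],None,fx=4.5,fy=4.5,interpolation=cv2.INTER_CUBIC))
E
```

```text
(no output)
```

View pics/topz.png

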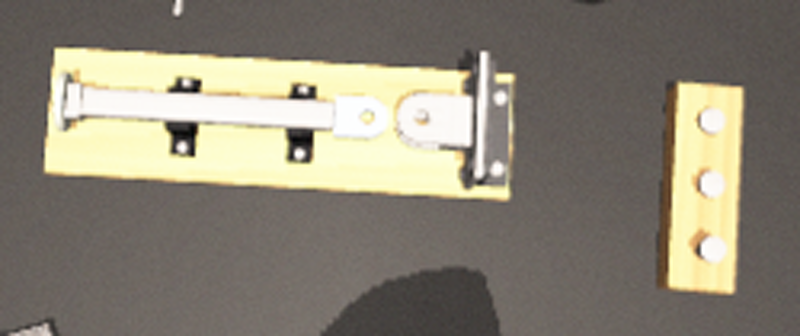

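View pics/scz.png

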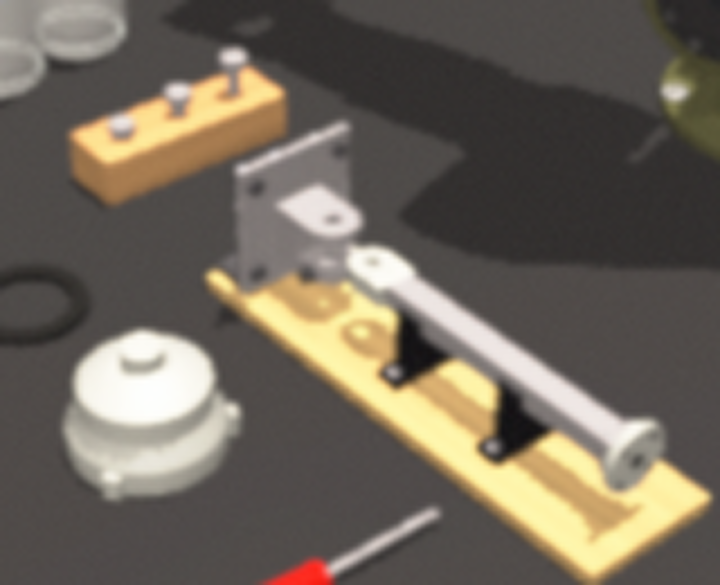

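The longest pin stands in the hole nearest the robot: scene zoom (60, 233), top view about (243, 392). Next I'll refine the measurements from the edges.

```bash
python3 - <<'E'
from h import *
np.set_printoptions(precision=4,suppress=True)
T=lambda x,y:((y+.5)/3.2-.5+165,(x+.5)/3.2-.5+170)
S=lambda x,y:((y+.5)/4.5-.5+160,(x+.5)/4.5-.5+190)
c=[onz('top',T(*p),.015) for p in [(55,48),(515,73),(510,199),(45,173)]]
print(np.array(c),np.mean(c,0)); 
for a,b in [(0,1),(3,2),(0,3),(1,2)]: d=c[b]-c[a]; print(np.linalg.norm(d),np.degrees(np.arctan2(d[1],d[0])))
for n,p,z in [('fork',(421,116),.092),('eye',(367,116),.078),('pinL',(711,249),.083),('pinM',(711,185),.069),('pinS',(711,121),.059),('flange',(62,101),.068)]:
  print(n,onz('top',T(*p),z))
for n,p,z in [('pinL',(233,57),.083),('pinM',(178,92),.069),('pinS',(121,126),.059),('fork',(336,219),.092),('eye',(373,261),.078),('flange',(638,460),.068)]:
  print(n,onz('scene',S(*p),z))
b=[onz('top',T(*p),.045) for p in [(678,83),(744,87),(735,293),(667,288)]]
print(np.array(b),np.mean(b,0)); 
E
```

```text
[[ 0.6106  0.2851  0.015 ]
 [ 0.5896 -0.1535  0.015 ]
 [ 0.469  -0.1474  0.015 ]
 [ 0.4908  0.2899  0.015 ]] [0.54   0.0685 0.015 ]
0.43912926261451063 -92.74994311461083
0.4378438576441104 -92.85923449492427
0.11989102208437724 177.68881003229873
0.1207232523611469 177.07534404298886
fork [ 0.5355 -0.0593  0.092 ]
eye [ 0.5374 -0.0114  0.078 ]
pinL [ 0.4193 -0.3171  0.083 ]
pinM [ 0.4778 -0.3228  0.069 ]
pinS [ 0.5378 -0.3275  0.059 ]
flange [0.5508 0.2654 0.068 ]
pinL [ 0.4232 -0.3138  0.083 ]
pinM [ 0.4838 -0.3177  0.069 ]
pinS [ 0.5462 -0.3193  0.059 ]
fork [ 0.5338 -0.0547  0.092 ]
eye [ 0.5371 -0.0086  0.078 ]
flange [0.5506 0.2707 0.068 ]
[[ 0.5756 -0.3017  0.045 ]
 [ 0.5722 -0.3633  0.045 ]
 [ 0.3816 -0.348   0.045 ]
 [ 0.3858 -0.286   0.045 ]] [ 0.4788 -0.3247  0.045 ]
```

Emit:
arm_command(plan=[-1,0.625,0.5,0,-0.174,-1,0.625,0.5,0,-0.174,-1,0.625,0.5,0,-0.174,-1,0.625,0.5,0,-0.174,-1,0.625,0.5,0,-0.174,-1,0.625,0.5,0,-0.174,-1,0.625,0.5,0,-0.174,-1,0.625,0.5,0,-0.174,-1,0.625,0.5,0,-0.174,-1,0.625,0.5,0,-0.174])

```text
time_s: 2.35
ee_pos: [0.4202, -0.3234, 0.4046]
eef_rot: [3.142, 0.0, -0.049]
force: [0.2, 0.4, -0.4]
grip_width: 0.0942
```

```bash
python3 - <<'E'
from h import *
np.set_printoptions(precision=4,suppress=True)
o=sensors.get_obs(); print(o['time_s'],o['ee_pos'],o['eef_rot'],o['force'],o['joint_vel'])
p=P('wrist'); cv2.imwrite('pics/w1.png',vision.camera('wrist'))
print(p, -p[1].T@p[2])
for n,z in dict(hinge_pin=.009,hinge_pin_shoulder=.071,pin_block=0,fork_top=.092,eye_mid=.068).items():
    for d in vision.pinpoint(n,'wrist')[:3]:
      print(n,round(d['confidence'],2),np.round(d['at'],1),onz('wrist',d['at'],z,p))
E
```

```text
2.35 [ 0.4202 -0.3234  0.4046] [ 3.1415  0.0001 -0.0494] [ 0.2399  0.4003 -0.3549] [-0.0111  0.001   0.0009  0.0013 -0.0017  0.0019]
(array([[325.1923,   0.    , 273.8578],
       [  0.    , 325.1923, 210.0531],
       [  0.    ,   0.    ,   1.    ]]), array([[-0.0506, -0.9987,  0.    ],
       [-0.9712,  0.0492,  0.2331],
       [-0.2328,  0.0118, -0.9725]]), array([-0.301 ,  0.4006,  0.4926])) [ 0.4885 -0.3261  0.3857]
hinge_pin 0.96 [188.4 271.1] [ 0.4246 -0.3196  0.009 ]
hinge_pin_shoulder 0.75 [201.1 269.4] [ 0.4225 -0.3183  0.071 ]
pin_block 0.98 [144.6 270.8] [ 0.4756 -0.3218  0.    ]
fork_top 0.6 [119.3  31. ] [ 0.5341 -0.0613  0.092 ]
eye_mid 0.77 [121.1  12.6] [ 0.5417 -0.0056  0.068 ]
```

View pics/w1.png

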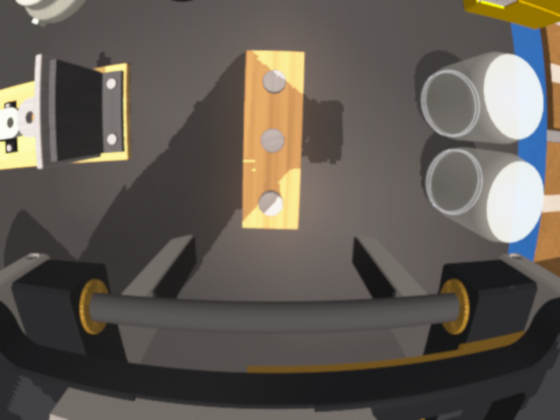

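The wrist view shows the long pin's head at (203, 270). I'll carry on to the stand.

Emit:
arm_command(plan=[-1,0.25,0.7,0,0,-1,0.25,0.7,0,0,-1,0.25,0.7,0,0,-1,0.25,0.7,0,0,-1,0.25,0.7,0,0,-1,0.25,0.7,0,0,-1,0.25,0.7,0,0,-1,0.25,0.7,0,0,-1,0.25,0.7,0,0])

```text
time_s: 3.55
ee_pos: [0.5206, -0.0437, 0.4046]
eef_rot: [3.141, 0.0, -0.05]
force: [0.5, -0.1, 0.3]
grip_width: 0.0943
```

```bash
cat > wl.py <<'E'
from h import *
import sys
np.set_printoptions(precision=4,suppress=True)
o=sensors.get_obs(); print(o['time_s'],o['ee_pos'],o['eef_rot'],o['force'],o['grip_width'])
p=P('wrist'); im=vision.camera('wrist'); cv2.imwrite('pics/%s.png'%sys.argv[1],im); np.savez('pics/%s.npz'%sys.argv[1],K=p[0],R=p[1],t=p[2])
Z=dict(hinge_pin=.009,hinge_pin_shoulder=.071,pin_block=0,fork_top=.092,eye_mid=.068,flange_face=.068,stand=0)
for n in sys.argv[2:]:
    for d in vision.pinpoint(n,'wrist')[:2]:
      print(n,round(d['confidence'],2),np.round(d['at'],1),onz('wrist',d['at'],Z[n],p))
E
python3 wl.py w2 fork_top eye_mid flange_face stand
```

```text
3.55 [ 0.5206 -0.0437  0.4046] [ 3.1415  0.0001 -0.0496] [ 0.4899 -0.0867  0.3134] 0.09425084243629168
fork_top 0.84 [186.5 289.9] [ 0.54   -0.0587  0.092 ]
fork_top 0.42 [ 11.7 260.9] [ 0.705  -0.0405  0.092 ]
eye_mid 0.87 [185.8 238.9] [ 0.5393 -0.0092  0.068 ]
flange_face 0.64 [193.3  21.9] [0.5504 0.2712 0.068 ]
stand 0.8 [179.4 179.1] [0.5412 0.0727 0.    ]
```

View pics/w2.png

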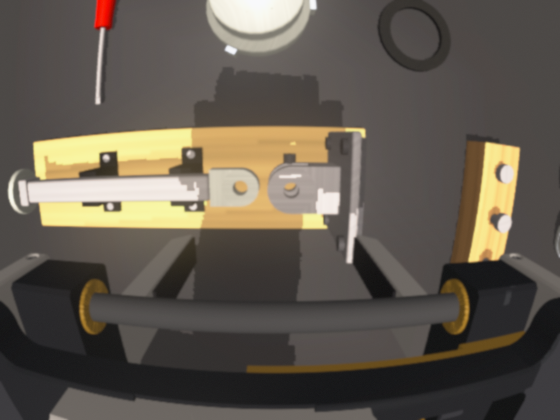

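The fork bore shows at about (188, 290) and the eye bore at about (187, 240). I'll zoom in to measure them.

```bash
python3 - <<'E'
import cv2
t=cv2.imread('pics/w2.png'); cv2.imwrite('pics/w2z.png',cv2.resize(t[150:225,200:320],None,fx=6,fy=6,interpolation=cv2.INTER_CUBIC))
E
```

```text
(no output)
```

View pics/w2z.png

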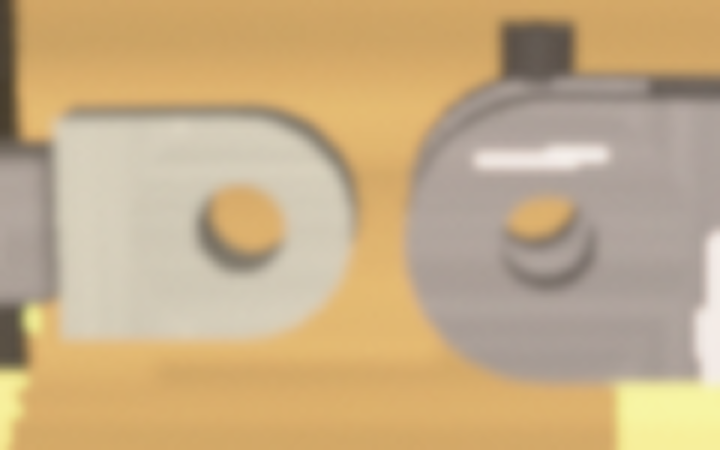

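```bash
python3 - <<'E'
from h import *
d=np.load('pics/w2.npz'); p=(d['K'],d['R'],d['t'])
T=lambda x,y:((y+.5)/6-.5+150,(x+.5)/6-.5+200)
f=onz('wrist',T(549,243),.092,p);e=onz('wrist',T(242,227),.078,p)
print(f,e,np.linalg.norm((f-e)[:2]))
print('ear edges',onz('wrist',T(407,243),.092,p),'diam',np.linalg.norm(onz('wrist',T(502,243),.092,p)-onz('wrist',T(597,243),.092,p)))
E
```

```text
[ 0.53661689 -0.05962636  0.092     ] [ 0.53927387 -0.01125254  0.078     ] 0.04844673793330524
ear edges [ 0.53770195 -0.03795175  0.092     ] diam 0.014552151722053687
```

Emit:
arm_command(plan=[1,0.085,0.89,0,0,1,0.085,0.89,0,0,1,0.085,0.89,0,0,1,0.085,0.89,0,0,1,0.085,0.89,0,0,1,0.085,0.89,0,0,1,0.085,0.89,0,0,1,0.085,0.89,0,0,1,0.085,0.89,0,0,1,0.085,0.89,-0.364,0,1,0.085,0.89,-0.364,0,1,0.085,0.89,-0.364,0,1,0.085,0.89,-0.364,0,1,0.085,0.89,-0.364,0], newtons=20)

```text
time_s: 5.2
ee_pos: [0.5555, 0.3121, 0.2606]
eef_rot: [-3.141, -0.001, -0.05]
force: [0.4, -0.2, 1.5]
grip_width: 0.0005
```

```bash
python3 wl.py w3 flange_face
```

```text
5.2 [0.5555 0.3121 0.2606] [-3.1415 -0.0005 -0.05  ] [ 0.3642 -0.2302  1.4587] 0.0005080927175072245
flange_face 0.66 [256.3 355.2] [0.5521 0.2654 0.068 ]
```

View pics/w3.png

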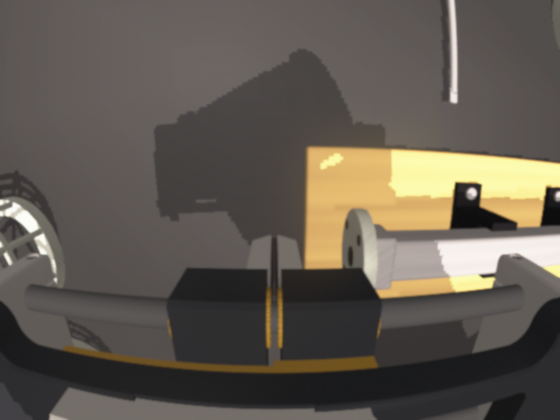

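Emit:
arm_command(plan=[1,-0.003,-0.0625,0,0,1,-0.0037,-0.075,0,0,1,-0.0043,-0.0875,0,0,1,-0.005,-0.1,0,0,1,-0.0055,-0.1125,0,0,1,-0.006,-0.125,0,0,1,-0.0067,-0.1375,0,0,1,-0.0073,-0.15,0,0,1,-0.008,-0.1625,0,0,1,-0.0085,-0.175,0,0,1,-0.0085,-0.175,0,0])

```text
time_s: 6.4
ee_pos: [0.5516, 0.2434, 0.2602]
eef_rot: [-3.141, -0.002, -0.049]
force: [1.4, 1.6, 1.0]
grip_width: 0.0002
```

```bash
python3 wl.py w4 flange_face
```

```text
6.4 [0.5516 0.2434 0.2602] [-3.1406 -0.0018 -0.0485] [1.379  1.6201 1.0068] 0.00022800981990386043
```

View pics/w4.png

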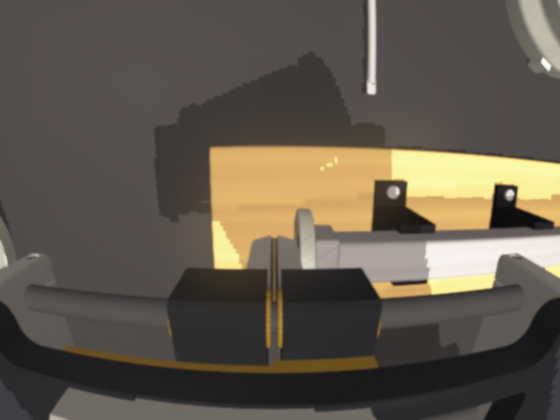

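The finger is in contact and sliding the arm (1.6 N). I'll continue in small steps.

Emit:
arm_command(plan=[1,-0.0003,-0.005,0,0,1,-0.0005,-0.01,0,0,1,-0.0007,-0.015,0,0,1,-0.0007,-0.015,0,0])

```text
time_s: 6.9
ee_pos: [0.5512, 0.2374, 0.2594]
eef_rot: [-3.141, -0.001, -0.048]
force: [0.9, 4.1, 3.4]
grip_width: 0.0003
```

Emit:
arm_command(plan=[1,-0.0002,-0.004,0,0,1,-0.0004,-0.008,0,0,1,-0.0004,-0.008,0,0])

```text
time_s: 7.2
ee_pos: [0.551, 0.2342, 0.2593]
eef_rot: [-3.141, -0.0, -0.049]
force: [1.0, 5.2, 3.3]
grip_width: 0.0003
```

Emit:
arm_command(plan=[1,-0.0001,-0.0025,0,0,1,-0.0002,-0.005,0,0,1,-0.0002,-0.005,0,0])

```text
time_s: 7.5
ee_pos: [0.5509, 0.2322, 0.2592]
eef_rot: [-3.141, -0.0, -0.049]
force: [0.5, 5.4, 4.4]
grip_width: 0.0003
```

Emit:
arm_command(plan=[1,-0.0001,-0.0025,0,0,1,-0.0002,-0.005,0,0,1,-0.0002,-0.005,0,0])

```text
time_s: 7.8
ee_pos: [0.5507, 0.231, 0.2593]
eef_rot: [-3.139, -0.001, -0.048]
force: [1.4, 13.0, 3.2]
grip_width: 0.0007
```

```bash
python3 - <<'E'
from h import *
for c in ['top','scene']: cv2.imwrite(f'pics/{c}5.png',vision.camera(c))
a=cv2.imread('pics/top5.png')[170:235,180:340];b=cv2.imread('pics/scene5.png')[175:275,225:350]
cv2.imwrite('pics/t5z.png',cv2.resize(a,None,fx=5,fy=5,interpolation=cv2.INTER_CUBIC))
cv2.imwrite('pics/s5z.png',cv2.resize(b,None,fx=6,fy=6,interpolation=cv2.INTER_CUBIC))
E
```

```text
(no output)
```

View pics/t5z.png

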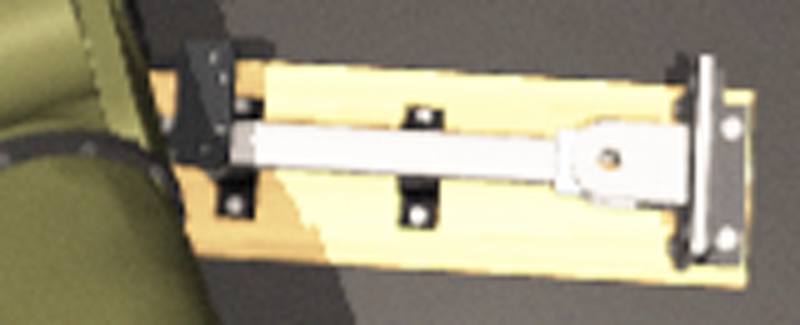

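View pics/s5z.png

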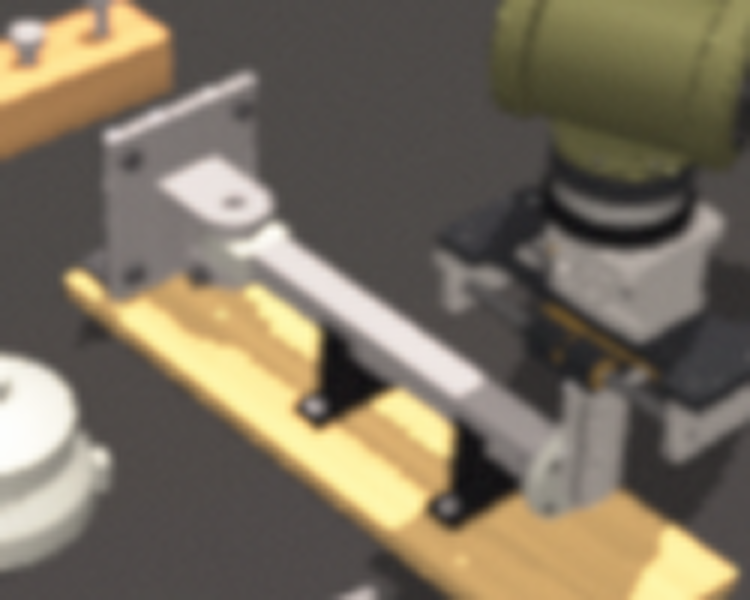

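The force jumped to 13 N at the expected travel, and both views show the eye inside the slot. It is home, so I'll back off and check the bores from above.

Emit:
arm_command(plan=[1,0,0.075,0,0,1,0,0.075,0.05,0,1,0,0.075,0.25,0,1,0,0.075,0.25,0,1,0,0.075,0.25,0,-1,-0.2,-0.71,0.25,0,-1,-0.2,-0.71,0.25,0,-1,-0.2,-0.71,0.25,0,-1,-0.2,-0.71,0.25,0,-1,-0.2,-0.71,0.25,0,-1,-0.2,-0.71,0.25,0,-1,-0.2,-0.71,0.25,0,-1,-0.2,-0.71,0.25,0,-1,-0.2,-0.71,0.25,0])

```text
time_s: 9.3
ee_pos: [0.4707, -0.0542, 0.3582]
eef_rot: [-3.142, 0.002, -0.05]
force: [-0.0, -0.1, 0.3]
grip_width: 0.0693
```

```bash
python3 wl.py w6 fork_top hinge_pin_shoulder; python3 - <<'E'
import cv2
t=cv2.imread('pics/w6.png'); cv2.imwrite('pics/w6z.png',cv2.resize(t[165:255,200:320],None,fx=6,fy=6,interpolation=cv2.INTER_CUBIC))
E
```

```text
9.3 [ 0.4707 -0.0542  0.3582] [-3.1415  0.0017 -0.0499] [-0.0324 -0.1426  0.2639] 0.06930863429280824
fork_top 0.78 [133.5 278.8] [ 0.5384 -0.0606  0.092 ]
hinge_pin_shoulder 0.58 [250.2 519.7] [ 0.4148 -0.323   0.071 ]
hinge_pin_shoulder 0.19 [153.2  13.5] [0.5496 0.2164 0.071 ]
```

View pics/w6.png

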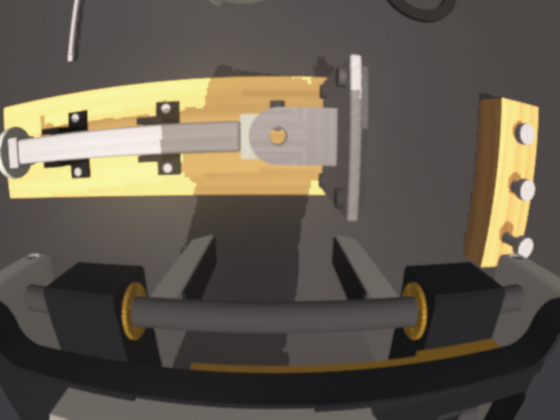

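View pics/w6z.png

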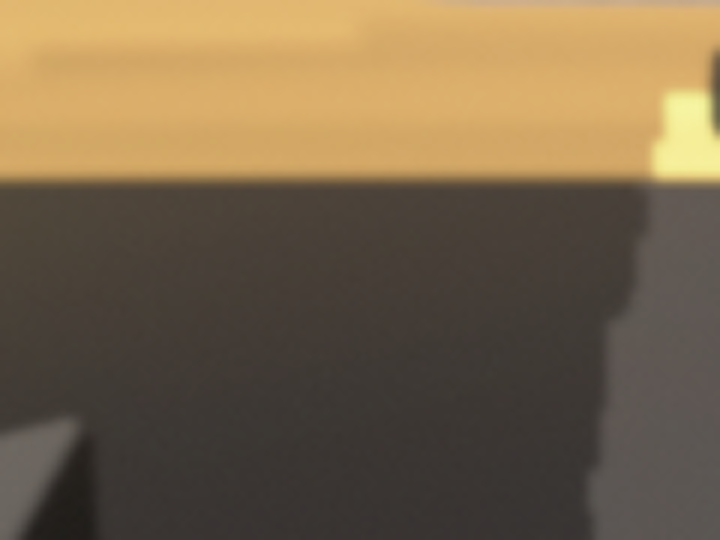

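```bash
python3 - <<'E'
import cv2
t=cv2.imread('pics/w6.png'); cv2.imwrite('pics/w6y.png',cv2.resize(t[95:180,225:345],None,fx=6,fy=6,interpolation=cv2.INTER_CUBIC))
E
```

```text
(no output)
```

View pics/w6y.png

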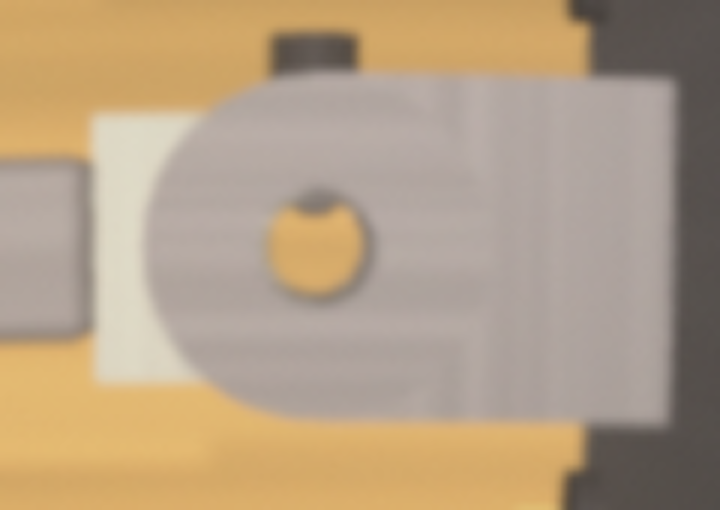

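The bores line up very well, with the spring ball showing on the +x side. I'll compute the bore position, then go to the pin.

```bash
python3 - <<'E'
from h import *
d=np.load('pics/w6.npz'); p=(d['K'],d['R'],d['t'])
T=lambda x,y:((y+.5)/6-.5+95,(x+.5)/6-.5+225)
f=onz('wrist',T(320,246),.092,p);print(f, np.linalg.norm(onz('wrist',T(266,246),.092,p)-onz('wrist',T(373,246),.092,p)))
E
```

```text
[ 0.53685162 -0.05987586  0.092     ] 0.01344043317104814
```

Emit:
arm_command(plan=[-1,-0.2875,-0.6425,0,0,-1,-0.2875,-0.6425,0,0,-1,-0.2875,-0.6425,0,0,-1,-0.2875,-0.6425,0,0,-1,-0.2875,-0.6425,0,0,-1,-0.2875,-0.6425,0,0,-1,-0.2875,-0.6425,0,0,-1,-0.2875,-0.6425,0,0,-1,-0.2875,-0.6425,0,0])

```text
time_s: 10.35
ee_pos: [0.3565, -0.3099, 0.3589]
eef_rot: [-3.141, 0.0, -0.047]
force: [-0.5, 0.4, -0.2]
grip_width: 0.0943
```

```bash
python3 wl.py w7 hinge_pin_shoulder; python3 - <<'E'
import cv2
t=cv2.imread('pics/w7.png'); cv2.imwrite('pics/w7z.png',cv2.resize(t[30:200,200:340],None,fx=3.5,fy=3.5,interpolation=cv2.INTER_CUBIC))
cv2.imwrite('pics/w7y.png',cv2.resize(t[95:180,225:345],None,fx=6,fy=6,interpolation=cv2.INTER_CUBIC))
E
```

```text
10.35 [ 0.3565 -0.3099  0.3589] [-3.1412  0.0002 -0.047 ] [-0.5298  0.3518 -0.175 ] 0.0942545085264107
hinge_pin_shoulder 0.69 [140.1 280.8] [ 0.4191 -0.3178  0.071 ]
```

View pics/w7z.png

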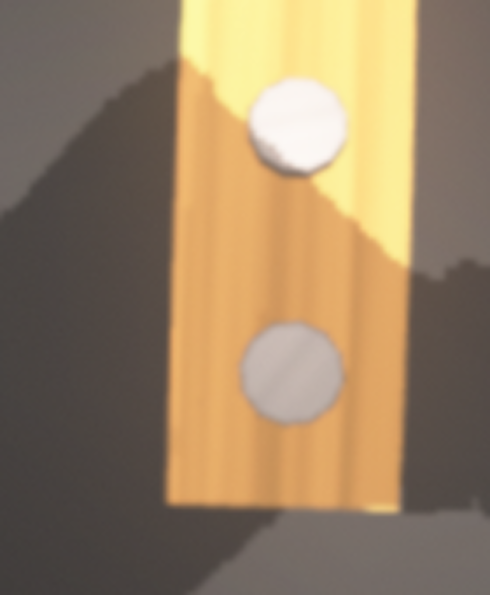

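View pics/w7y.png

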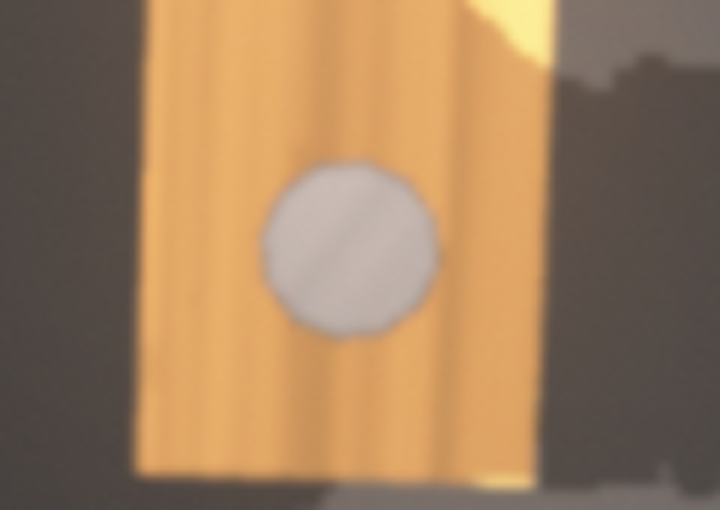

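```bash
python3 - <<'E'
from h import *
d=np.load('pics/w7.npz'); p=(d['K'],d['R'],d['t'])
T=lambda x,y:((y+.5)/6-.5+95,(x+.5)/6-.5+225)
f=onz('wrist',T(351,250),.083,p);print(f, np.linalg.norm(onz('wrist',T(262,250),.083,p)-onz('wrist',T(440,250),.083,p)))
E
```

```text
[ 0.42234701 -0.31949089  0.083     ] 0.023273777705834314
```

Pin at (0.4223, -0.3193). I'll align above it.

Emit:
arm_command(plan=[-1,0.1645,-0.0235,-0.1,0,-1,0.1645,-0.0235,-0.1,0,-1,0.1645,-0.0235,-0.1,0,-1,0.1645,-0.0235,-0.1,0])

```text
time_s: 10.85
ee_pos: [0.422, -0.3196, 0.3188]
eef_rot: [-3.141, 0.001, -0.047]
force: [-0.8, 0.1, 0.3]
grip_width: 0.0939
```

```bash
python3 wl.py w8; python3 -c "
from station import sensors;print(sensors.get_obs()['qpos'])"
```

```text
10.85 [ 0.422  -0.3196  0.3188] [-3.141   0.0008 -0.0469] [-0.8208  0.0687  0.3398] 0.09390442031492467
[-7.18209875e-01  3.41191359e-01  1.67612829e+00 -7.27024067e-05
  1.12419489e+00  9.00196631e-01]
```

View pics/w8.png

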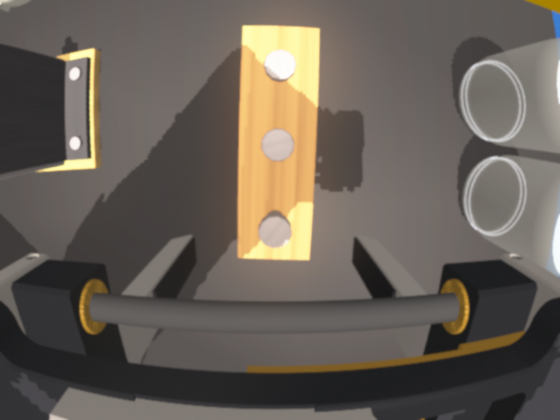

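The head is centred between the jaws (230, 276). I'll descend and grip.

Emit:
arm_command(plan=[-1,0,0,-0.06,0,-1,0,0,-0.12,0,-1,0,0,-0.125,0,-1,0,0,-0.125,0,1,0,0,-0.125,0,1,0,0,-0.125,0,1,0,0,-0.125,0,1,0,0,-0.125,0,1,0,0,-0.125,0,1,0,0,-0.125,0,1,0,0,-0.125,0], newtons=40)

```text
time_s: 12.0
ee_pos: [0.4216, -0.3204, 0.269]
eef_rot: [-3.142, 0.0, -0.049]
force: [0.8, 0.3, -0.3]
grip_width: 0.0412
```

```bash
python3 wl.py w9
```

```text
12.0 [ 0.4216 -0.3204  0.269 ] [-3.1415  0.     -0.0486] [ 0.8334  0.2946 -0.3143] 0.04121544117009004
```

View pics/w9.png

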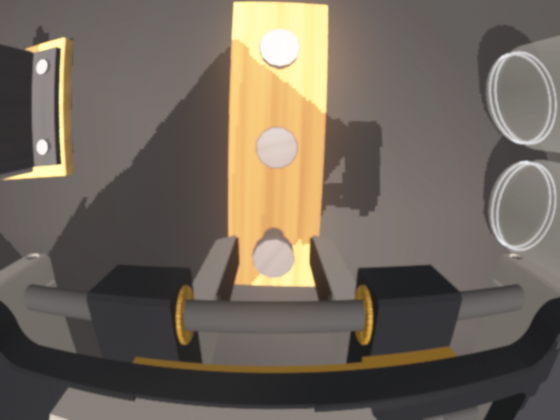

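Emit:
arm_command(plan=[1,0,0,0,0,1,0,0,0,0,1,0,0,0,0,1,0,0,0,0,1,0,0,0,0])

```text
time_s: 12.55
ee_pos: [0.4216, -0.3204, 0.269]
eef_rot: [-3.142, 0.0, -0.049]
force: [0.3, -0.5, -0.2]
grip_width: 0.023
```

Emit:
arm_command(plan=[1,0,0,0.05,0,1,0,0,0.125,0,1,0,0,0.3,0,1,0,0,0.3,0,1,0,0,0.3,0])

```text
time_s: 13.05
ee_pos: [0.4217, -0.3204, 0.392]
eef_rot: [3.138, -0.004, -0.049]
force: [-0.5, 0.1, -1.6]
grip_width: 0.0228
```

```bash
python3 wl.py w10 hinge_pin
```

```text
13.05 [ 0.4217 -0.3204  0.392 ] [ 3.1383 -0.0042 -0.0486] [-0.5136  0.124  -1.5929] 0.022807495054222904
hinge_pin 0.56 [221.  273.4] [ 0.3914 -0.3189  0.009 ]
hinge_pin 0.43 [185.8 457.2] [ 0.4243 -0.5544  0.009 ]
```

View pics/w10.png

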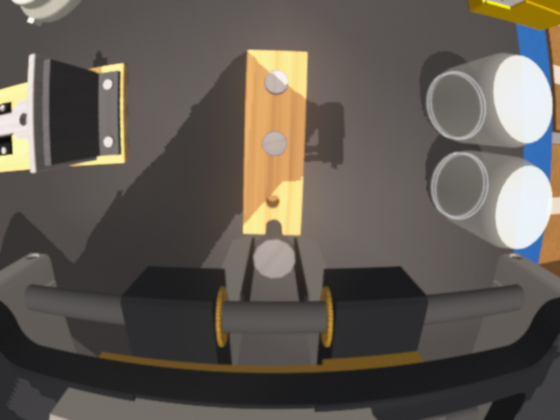

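The pin is held, with its head at (258, 273), and its hole at (200, 272) is empty. I'll check for tilt and offset in the grip.

```bash
python3 - <<'E'
from h import *
d=np.load('pics/w10.npz'); p=(d['K'],d['R'],d['t'])
print(onz('wrist',(258,273.5),.206,p))
for dx in (0,.002):
  for z in (.206,.132): print(dx,z,proj('wrist',(.4217+dx,-.3204,z),p))
t=cv2.imread('pics/w10.png'); cv2.imwrite('pics/w10z.png',cv2.resize(t[190:290,220:330],None,fx=6,fy=6,interpolation=cv2.INTER_CUBIC))
E
```

```text
[ 0.42359187 -0.32017044  0.206     ]
0 0.206 [261.13810562 274.08499579]
0 0.132 [224.77148555 273.71113083]
0.002 0.206 [257.79916979 273.90572198]
0.002 0.132 [222.27521588 273.58172317]
```

View pics/w10z.png

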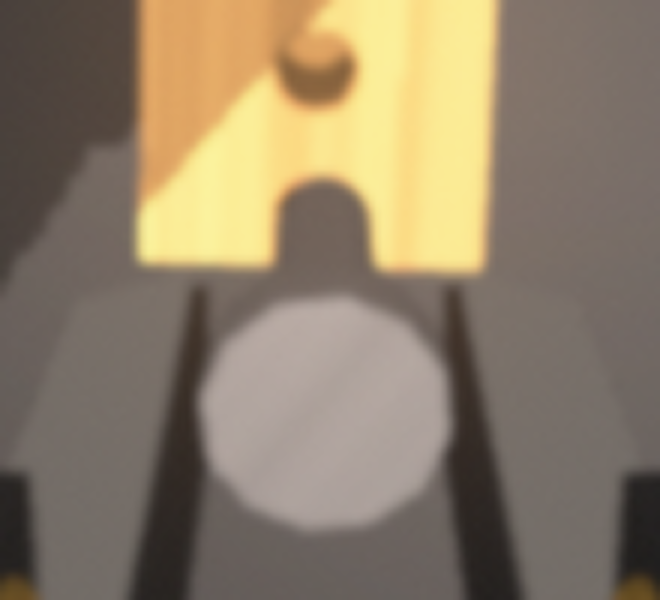

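Emit:
arm_command(plan=[1,0,0,0.125,0,1,0,0,0.125,0.05,1,0.2875,0.648,0.125,0.75,1,0.2875,0.648,0.125,0.75,1,0.2875,0.648,0.125,0.75,1,0.2875,0.648,0.125,0.75,1,0.2875,0.648,0.125,0.75,1,0.2875,0.648,0.125,0.75,1,0.2875,0.648,0.125,0.75,1,0.2875,0.648,0.125,0.75,1,0.2875,0.648,0.125,0.75,1,0.2875,0.648,0.125,0.75,1,0.2875,0.648,0.125,0.75,1,0.2875,0.648,0.125,0.75,1,0.2875,0.648,0.0,0.75,1,0.2875,0.648,-0.05,0.75,1,0.2875,0.648,-0.05,0.75,1,0.2875,0.648,-0.05,0.75])

```text
time_s: 14.95
ee_pos: [0.5368, -0.0613, 0.3696]
eef_rot: [3.141, -0.0, 1.52]
force: [0.0, 0.1, -0.6]
grip_width: 0.0229
```

```bash
python3 wl.py w11 fork_top hinge_pin; python3 - <<'E'
from h import *
for c in ['top','scene']: cv2.imwrite(f'pics/{c}11.png',vision.camera(c))
t=cv2.imread('pics/w11.png'); cv2.imwrite('pics/w11z.png',cv2.resize(t[170:290,210:340],None,fx=5,fy=5,interpolation=cv2.INTER_CUBIC))
b=cv2.imread('pics/scene11.png')[120:250,210:330];cv2.imwrite('pics/s11z.png',cv2.resize(b,None,fx=4.5,fy=4.5,interpolation=cv2.INTER_CUBIC))
E
```

```text
14.95 [ 0.5368 -0.0613  0.3696] [ 3.1414 -0.      1.5204] [ 0.0016  0.0548 -0.5699] 0.022934658308092278
fork_top 0.63 [211.5 273.8] [ 0.5381 -0.0566  0.092 ]
hinge_pin 0.83 [221.8 273.1] [ 0.5358 -0.0884  0.009 ]
```

View pics/w11.png

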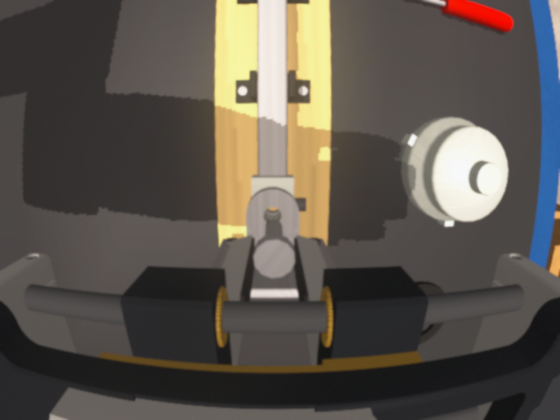

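View pics/w11z.png

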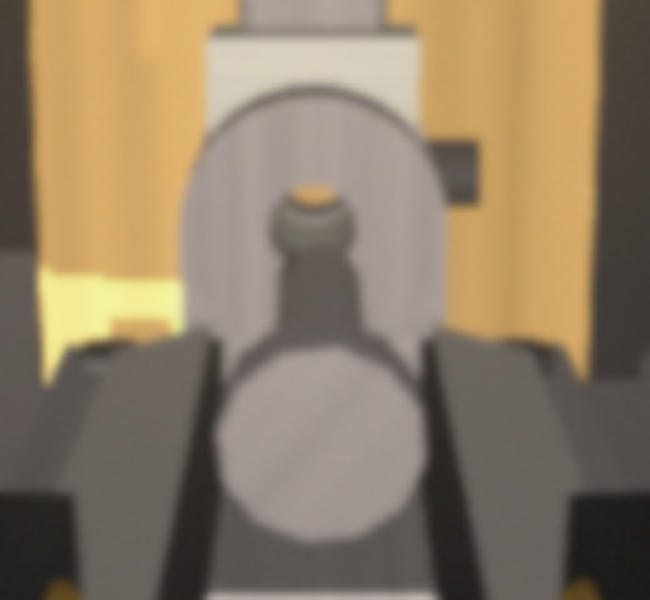

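View pics/s11z.png

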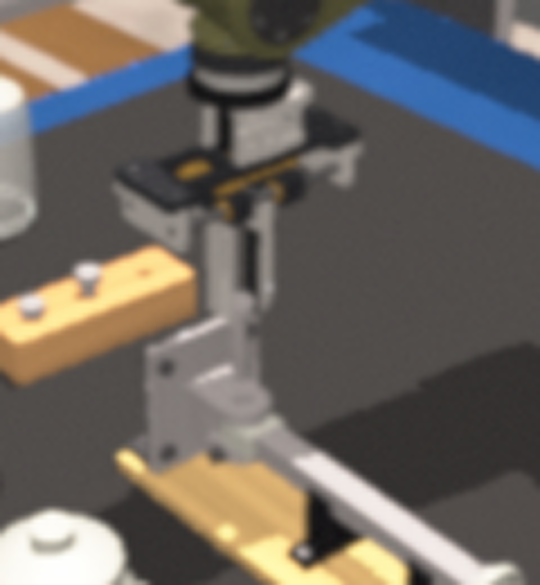

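```bash
python3 - <<'E'
from h import *
np.set_printoptions(precision=4,suppress=True)
d=np.load('pics/w11.npz'); p=(d['K'],d['R'],d['t'])
T=lambda x,y:((y+.5)/5-.5+170,(x+.5)/5-.5+210)
I=lambda rc:((rc[1]-210+.5)*5-.5,(rc[0]-170+.5)*5-.5)
z0=.3696
print('bore',onz('wrist',T(313.5,224),.092,p),'head',onz('wrist',T(322,444),z0-.186,p))
u=np.array([np.cos(1.5204),np.sin(1.5204),0]);v=np.array([-u[1],u[0],0])
a=np.linspace(0,2*np.pi,60)
def draw(im,c,r,z,col):
    pts=[I(proj('wrist',[c[0]+r*np.cos(t),c[1]+r*np.sin(t),z],p)) for t in a]
    cv2.polylines(im,[np.int32(np.round(pts))],True,col,1)
im=cv2.imread('pics/w11z.png')
c=np.array([.5368,-.0613])+.0015*u[:2]
draw(im,c,.012,z0-.186,(0,0,255)); draw(im,c,.003,z0-.26,(0,255,0)); draw(im,c,.006,z0-.25,(255,0,0))
f=np.array([.5367,-.0598]); draw(im,f,.00725,.092,(0,255,255))
cv2.imwrite('pics/w11o.png',im)
E
```

```text
bore [ 0.5368 -0.059   0.092 ] head [ 0.538  -0.0609  0.1836]
```

View pics/w11o.png

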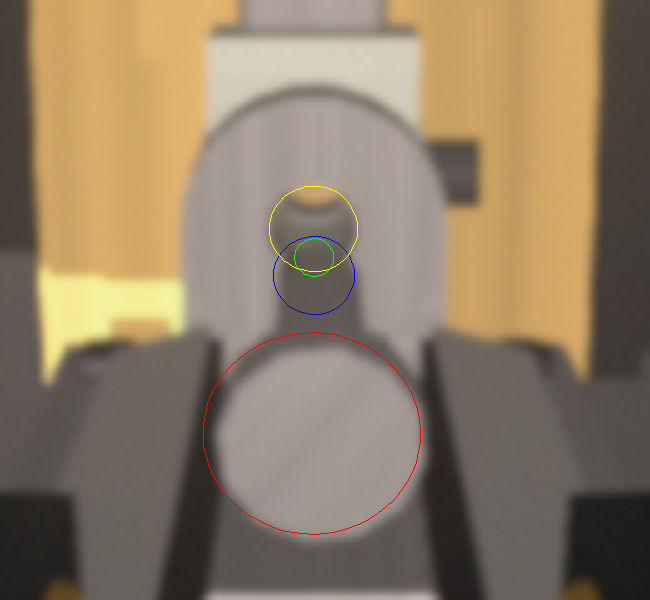

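The overlay puts the pin about 2 mm toward the plate and 1 mm to +x of the bore. I'll correct that and come closer.

Emit:
arm_command(plan=[1,-0.0025,0.0045,-0.0325,0,1,-0.0025,0.0045,-0.0325,0,1,-0.0025,0.0045,-0.0325,0,1,-0.0025,0.0045,-0.0325,0])

```text
time_s: 15.6
ee_pos: [0.5357, -0.0594, 0.3561]
eef_rot: [3.142, 0.0, 1.522]
force: [0.1, 0.1, -0.6]
grip_width: 0.0228
```

```bash
python3 wl.py w12; python3 - <<'E'
from h import *
np.set_printoptions(precision=4,suppress=True)
d=np.load('pics/w12.npz'); p=(d['K'],d['R'],d['t'])
o=sensors.get_obs();e=o['ee_pos'];z0=e[2];y=o['eef_rot'][2]
I=lambda rc:((rc[1]-230+.5)*8-.5,(rc[0]-190+.5)*8-.5)
a=np.linspace(0,2*np.pi,60)
def draw(im,c,r,z,col):
    pts=[I(proj('wrist',[c[0]+r*np.cos(t),c[1]+r*np.sin(t),z],p)) for t in a]
    cv2.polylines(im,[np.int32(np.round(pts))],True,col,1)
t=cv2.imread('pics/w12.png'); im=cv2.resize(t[190:265,230:320],None,fx=8,fy=8,interpolation=cv2.INTER_CUBIC)
cv2.imwrite('pics/w12z.png',im)
u=np.array([np.cos(y),np.sin(y)]);v=np.array([u[1],-u[0]])
c=e[:2]+.0*u+.0008*v
draw(im,c,.0116,z0-.186,(0,0,255)); draw(im,c,.003,z0-.26,(0,255,0)); draw(im,c,.006,z0-.25,(255,0,0))
draw(im,[.5367,-.0596],.00725,.092,(0,255,255)); print(c)
cv2.imwrite('pics/w12o.png',im)
E
```

```text
15.6 [ 0.5357 -0.0594  0.3561] [3.1415 0.     1.5221] [ 0.0662  0.0661 -0.5746] 0.02281056284260679
[ 0.5365 -0.0594]
```

View pics/w12z.png

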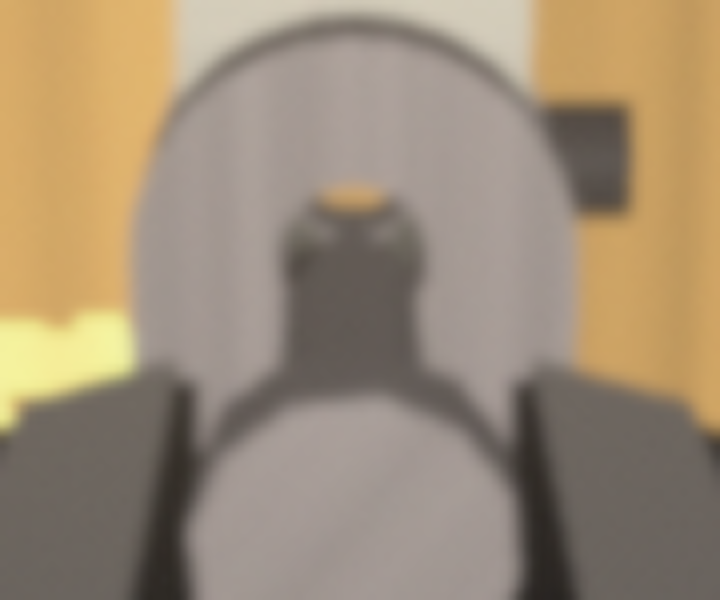

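View pics/w12o.png

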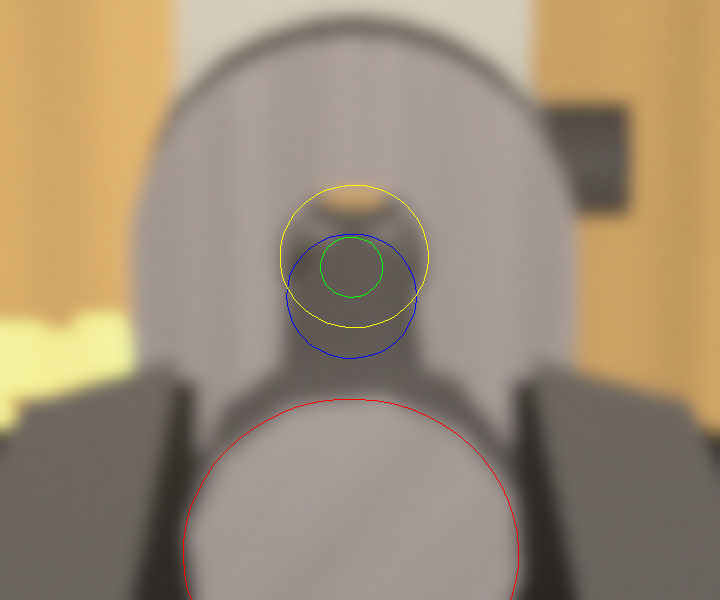

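The shank columns (288–418) are centred in the bore (282–426), so I'll start inserting.

Emit:
arm_command(plan=[1,0,0,-0.01,0,1,0,0,-0.02,0,1,0,0,-0.03,0,1,0,0,-0.04,0,1,0,0,-0.04,0])

```text
time_s: 16.15
ee_pos: [0.5355, -0.0594, 0.3393]
eef_rot: [-3.141, -0.0, 1.522]
force: [-1.0, -0.0, -0.8]
grip_width: 0.0228
```

Emit:
arm_command(plan=[1,0,0,-0.01,0,1,0,0,-0.015,0,1,0,0,-0.015,0])

```text
time_s: 16.45
ee_pos: [0.5356, -0.0594, 0.3337]
eef_rot: [-3.141, -0.0, 1.522]
force: [0.1, 0.6, -1.5]
grip_width: 0.0228
```

Emit:
arm_command(plan=[1,0,0,-0.01,0,1,0,0,-0.02,0,1,0,0,-0.025,0,1,0,0,-0.025,0])

```text
time_s: 16.85
ee_pos: [0.5356, -0.0594, 0.3236]
eef_rot: [-3.141, -0.0, 1.522]
force: [-0.2, 0.5, -0.2]
grip_width: 0.0227
```

Emit:
arm_command(plan=[1,0,0,-0.01,0,1,0,0,-0.02,0,1,0,0,-0.02,0])

```text
time_s: 17.15
ee_pos: [0.5355, -0.0594, 0.3154]
eef_rot: [-3.141, -0.0, 1.522]
force: [-0.8, 1.0, -1.0]
grip_width: 0.0229
```

Emit:
arm_command(plan=[1,0,0,-0.01,0,1,0,0,-0.015,0,1,0,0,-0.015,0])

```text
time_s: 17.45
ee_pos: [0.5356, -0.0594, 0.3097]
eef_rot: [-3.141, -0.0, 1.522]
force: [-0.0, -0.1, -0.4]
grip_width: 0.0225
```

Emit:
arm_command(plan=[1,0,0,-0.01,0,1,0,0,-0.02,0,1,0,0,-0.02,0])

```text
time_s: 17.75
ee_pos: [0.5354, -0.0594, 0.3012]
eef_rot: [-3.14, -0.0, 1.522]
force: [-2.3, 0.3, -2.5]
grip_width: 0.0228
```

Emit:
arm_command(plan=[1,0,0,-0.01,0,1,0,0,-0.018,0,1,0,0,-0.018,0])

```text
time_s: 18.05
ee_pos: [0.5354, -0.0594, 0.294]
eef_rot: [-3.14, -0.0, 1.522]
force: [-4.6, -0.2, -3.2]
grip_width: 0.0228
```

Insertion is nearly done, with the tips about 3 mm above the ear. I'll release, rise and look.

Emit:
arm_command(plan=[-0.2,0,0,0,0,-0.2,0,0,0,0,-0.2,0,0,0,0,-0.2,0,0,0.04,0,-0.2,0,0,0.125,0,-0.2,0,0,0.125,0,-0.2,0,0,0.125,0])

```text
time_s: 18.75
ee_pos: [0.5356, -0.0594, 0.3454]
eef_rot: [3.14, 0.0, 1.522]
force: [0.1, -0.5, -0.3]
grip_width: 0.0561
```

```bash
python3 wl.py w13; python3 - <<'E'
from h import *
t=vision.camera('scene'); cv2.imwrite('pics/scene13.png',t)
b=t[160:240,220:320];cv2.imwrite('pics/s13z.png',cv2.resize(b,None,fx=7,fy=7,interpolation=cv2.INTER_CUBIC))
E
```

```text
18.75 [ 0.5356 -0.0594  0.3454] [3.1397 0.0002 1.5221] [ 0.0509 -0.5432 -0.3338] 0.05610808253126549
```

View pics/w13.png

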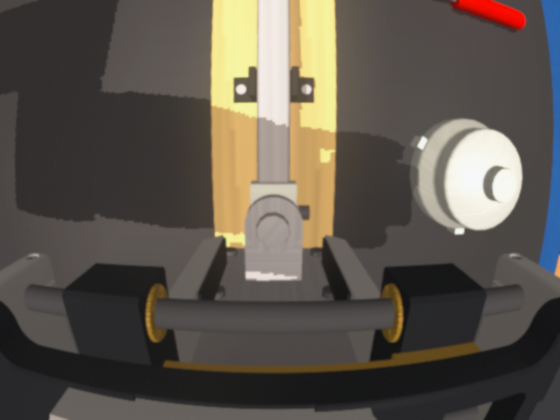

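View pics/s13z.png

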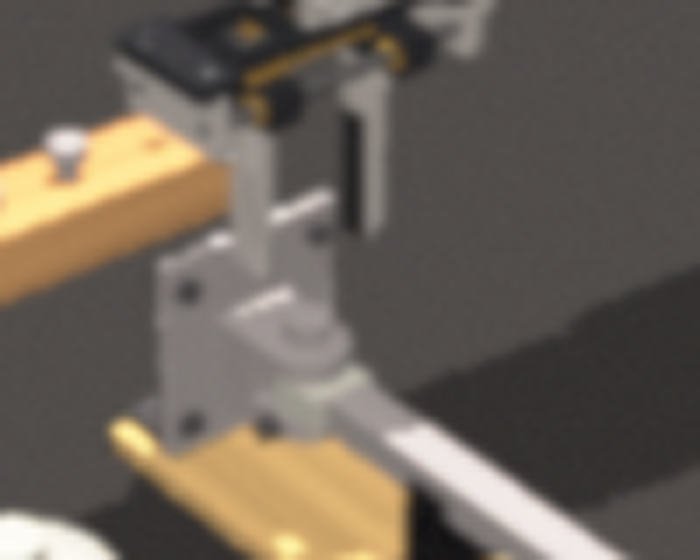

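The pin is in, standing slightly proud. I'll close the fingers and press the head.

Emit:
arm_command(plan=[1,0,0,0,0,1,0,0,0,0,1,0,0,0,0,1,0,0,0,0,1,0,0,0,0,1,0,0,0,0,1,0,0,-0.05,0,1,0,0,-0.0775,0,1,0,0,-0.0775,0], newtons=20)

```text
time_s: 19.75
ee_pos: [0.5354, -0.0594, 0.3124]
eef_rot: [-3.139, -0.0, 1.522]
force: [-0.6, 0.2, 0.1]
grip_width: 0.0003
```

Emit:
arm_command(plan=[1,0,0,-0.005,0,1,0,0,-0.01,0,1,0,0,-0.01,0])

```text
time_s: 20.05
ee_pos: [0.5356, -0.0594, 0.31]
eef_rot: [3.141, 0.0, 1.522]
force: [0.5, -0.1, 0.4]
grip_width: 0.0003
```

Emit:
arm_command(plan=[1,0,0,-0.005,0,1,0,0,-0.005,0])

```text
time_s: 20.25
ee_pos: [0.5356, -0.0594, 0.3078]
eef_rot: [-3.142, 0.0, 1.522]
force: [-1.3, -0.8, 0.9]
grip_width: 0.0005
```

Emit:
arm_command(plan=[1,0,0,-0.004,0,1,0,0,-0.004,0])

```text
time_s: 20.45
ee_pos: [0.5356, -0.0594, 0.3063]
eef_rot: [3.141, 0.0, 1.522]
force: [-0.4, 0.7, 0.1]
grip_width: 0.0004
```

Emit:
arm_command(plan=[1,0,0,-0.004,0,1,0,0,-0.004,0])

```text
time_s: 20.65
ee_pos: [0.5356, -0.0594, 0.3045]
eef_rot: [-3.141, 0.0, 1.522]
force: [0.1, 0.5, 0.7]
grip_width: 0.0004
```

Emit:
arm_command(plan=[1,0,0,-0.004,0,1,0,0,-0.004,0])

```text
time_s: 20.85
ee_pos: [0.5356, -0.0594, 0.3036]
eef_rot: [3.141, 0.0, 1.522]
force: [-2.6, 0.8, 7.5]
grip_width: 0.0005
```

Emit:
arm_command(plan=[1,0,0,-0.002,0,1,0,0,-0.002,0])

```text
time_s: 21.05
ee_pos: [0.5356, -0.0594, 0.3035]
eef_rot: [3.141, 0.0, 1.522]
force: [-6.6, 0.8, 15.2]
grip_width: 0.0004
```

Emit:
arm_command(plan=[1,0,0,-0.002,0,1,0,0,-0.002,0])

```text
time_s: 21.25
ee_pos: [0.5356, -0.0594, 0.3033]
eef_rot: [3.14, 0.0, 1.522]
force: [-9.6, 1.6, 23.1]
grip_width: 0.0008
```

There is a hard stop with the fingertips at about 104 mm, which is the seated height, and 23 N applied. I'll retreat and check.

Emit:
arm_command(plan=[1,0,0,0.1,0,1,0,0,0.3,0,1,0,0,0.3,0,1,0,0,0.3,0,1,-0.6,-0.1,0.3,0,1,-0.6,-0.1,0.3,0,1,-0.6,-0.1,0.3,0,1,-0.6,-0.1,0.3,0,1,-0.6,-0.1,0.3,0,1,-0.6,-0.1,0.3,0])

```text
time_s: 22.25
ee_pos: [0.2925, -0.0994, 0.4209]
eef_rot: [3.141, 0.0, 1.52]
force: [0.1, -0.1, 0.7]
grip_width: 0.0002
```

```bash
python3 - <<'E'
from h import *
s=vision.camera('scene');t=vision.camera('top'); cv2.imwrite('pics/s14.png',s);cv2.imwrite('pics/t14.png',t)
a=cv2.resize(s[150:250,210:340],None,fx=6,fy=6,interpolation=cv2.INTER_CUBIC)
cv2.imwrite('pics/s14z.png',a)
print(sensors.get_obs()['force'],sensors.get_obs()['ee_pos'])
for n in ['hinge_pin_shoulder','fork_top']:
  for c,im in (('scene',s),('top',t)):
    print(n,c,[(round(d['confidence'],2),np.round(d['at'],1),onz(c,d['at'],.092)) for d in vision.pinpoint(n,c)[:2]])
E
```

```text
[ 1.28295707 -0.00207248 -0.20191642] [ 0.29537231 -0.09949875  0.42123235]
hinge_pin_shoulder scene [(0.62, array([207.2, 264.4]), array([ 0.52900837, -0.05929466,  0.092     ]))]
hinge_pin_shoulder top [(0.39, array([205.6, 298.8]), array([ 0.52196752, -0.05239308,  0.092     ]))]
fork_top scene [(0.7, array([209., 262.]), array([ 0.54268813, -0.05679026,  0.092     ])), (0.32, array([251.2, 389.7]), array([0.40129035, 0.37754995, 0.092     ]))]
fork_top top [(0.85, array([200.7, 301.1]), array([ 0.53613201, -0.0589711 ,  0.092     ])), (0.6, array([136. , 227.3]), array([0.72539489, 0.15580858, 0.092     ]))]
```

View pics/s14z.png

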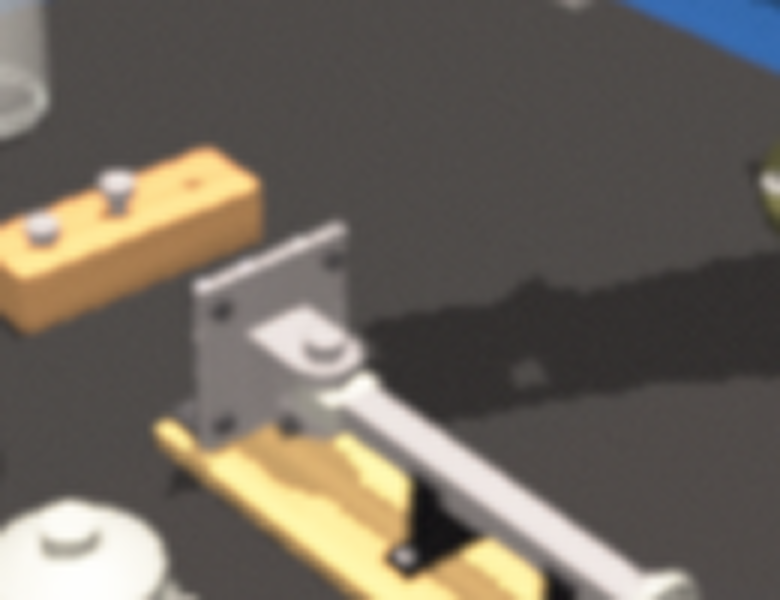

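View pics/t14.png

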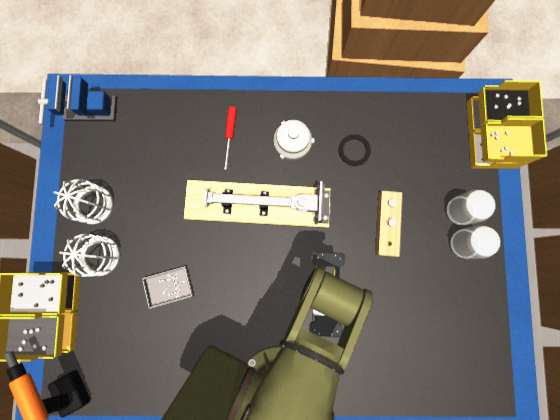

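The scene view shows the head flat on the top ear at (208, 264), with the two shorter pins still in the block and the other things where they were. I'm handing it in.

Emit:
arm_command(plan=[1,0,0,0,0,1,0,0,0,0,1,0,0,0,0])

```text
time_s: 22.85
ee_pos: [0.2958, -0.0994, 0.4213]
eef_rot: [-3.141, -0.0, 1.522]
force: [0.6, 0.3, 0.4]
grip_width: 0.0002
```

```bash
python3 -c "
from station import job,sensors
print(sensors.get_obs()['time_s']);print(job.hand_in())"
```

```text
22.85
the job is handed in; nothing more can be done
None
```

The swing arm is joined to its bracket, and I handed the job in at 22.85 s with the robot clear of everything. No verdict was reported.

- **Arm:** I pushed it at the flange until its eye stopped in the fork. The push force rose from about 5 N to 13 N at the expected travel. The wrist view then showed the bores lined up.
- **Pin:** I took the longest pin from the hole nearest the robot and lowered it through the fork and eye, with under 6 N on the wrist. I let go with it a few millimetres proud, then pressed the head with shut fingers. It stopped hard with the head's top at about 104 mm, the height for a seated pin, with 23 N applied.
- **Final pictures:** They show the head flat on the top ear and both shorter pins still in the block. The other things look where they were at the start.
- **Disagreements:**
    - One wrist measurement of the pin in the gripper was off by about 1.3 mm because the arm was still settling. I re-measured over the fork and corrected by 1 to 2 mm before inserting.
    - At the end, the network put the pin's shoulder 8 mm (scene camera) and 16 mm (top camera, low confidence) off the bore. I relied on the hard stop and the pictures instead.

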